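# Push a slitter knife cartridge home and clamp it with its thumbscrew

## Task

On the green tape slitter's knife station, slide the red knife cartridge along its channel until it is fully home against the back stop. Then turn the brass knurled thumbscrew on the bridge clockwise until its foot seats on the cartridge: stop once the resistance has clearly risen, so that the cartridge is held firmly but the screw is not overtightened. Let go and leave everything else on the table where it is.

Things in the scene. Friction and masses are not known exactly. Their poses are not given: they have to be found in the camera images.
- knife_station: fixed knife station: green base 170 x 100 x 16 mm with a channel along the station's x axis, open at the -x end (towards the robot, but for the station's yaw), closed by a back stop at +x. Channel floor 16 mm above the table, 36 mm wide between steel rails with tops at 30 mm. Origin on the table, z up; the cartridge's origin is at station x = 0, y = 0 when fully home.
- back_stop (a point): middle of the split steel back stop's face at the channel floor, station x = +45 mm; rigid, 42 mm high above the table. Behind it, at station x = +100 mm, stands an amber tape roller (110 mm long, top at 58 mm) between white cheeks 60 mm high.
- screw_axis (a point): point on the thumbscrew's upright axis at the top of the white bridge (station x = +22 mm, y = 0, 68 mm above the table). The bridge crosses the channel: 34 mm in x, 94 mm in y, underside at 56 mm, top at 68 mm.
- knife_cartridge: red plastic block 90 x 34 x 20 mm (x, y, z), about 0.35 kg, loose in the channel, drawn out towards -x by 20 to 45 mm at the start. A thin blade sticks out 33 mm at its +x end and passes between the halves of the back stop. Origin at the centre of its underside, x along the channel, same yaw as the station. It slides with a few newtons; home, its +x face meets the rigid back stop.
- knife_cartridge_post (a point): middle of the top of the upright post on the red cartridge, 36 mm from its centre towards -x, for pushing or pinching from above: steel, 12 mm across, with a black cap 15 mm across and 6 mm high on top; it stands from 36 to 72 mm above the table.
- thumbscrew: brass thumbscrew, upright; knurled head 30 mm across, 22 mm high, 86 to 108 mm above the table at the start. Origin on the axis, 40 mm below the head's top; turns and sinks with the screw. Clockwise from above tightens and sinks it 2.5 mm per rad against 0.04 to 0.05 N m. Its round rubber foot meets the cartridge's top after 0.6 to 3.7 rad, different each time and not measured.
- screw_head (a point): middle of the head's top, on the axis. Once the springy swivel foot touches the cartridge, press grows some 170 N and torque 0.4 N m per rad of the screw, less if the fingers slip. Seated: 20 N or more, 0.09 N m while turning. Overtightened: over 80 N, 0.24 N m. Held still between turns 0.08 N m less is felt: 0.07 is right, 0.15 too much. Let go, it springs back till friction holds some 18 N.
- spare_cartridge: spare knife cartridge, blue, otherwise the same as the red one, lying on the table; origin at the centre of its underside. A bystander.
- clear_roll: roll of amber packing tape lying flat, 100 mm across, 48 mm high; origin at the centre of its underside. A bystander.
- brown_roll: roll of brown packing tape lying flat, 100 mm across, 48 mm high; origin at the centre of its underside. A bystander.
- masking_roll: roll of cream masking tape lying flat, 100 mm across, 24 mm high; origin at the centre of its underside. A bystander.
- wrench: steel open-ended wrench lying flat on the table; origin under its middle. A bystander.
- oil_can: yellow can with a paper label, 48 mm across, 100 mm high, upright; origin at the centre of its underside. A bystander.
- parts_cup: empty grey plastic cup, 64 mm across the rim, 50 mm high, upright; origin at the centre of its underside. A bystander.

How it is judged:
By the outcome, as a careful person would: the job done as asked, in the order asked, and still so for the second after the job is handed in, with the robot touching nothing.
It also fails if it takes over 72 s, if anything falls off the work surface, if the arm or the gripper's body presses on something with over 40 N, if the wrist force passes 120 N, or if a joint passes its speed limit or range.

## Robot

A 6-joint arm with a two-finger parallel gripper is mounted at the origin on the work surface. World frame = base frame: x ahead of the robot, y to its left, z up, the work surface at z = 0. Lengths are in m, angles in rad, forces in N, time in s.
With the tool pointing down it reaches from about 0.275 to 0.85 m from the base axis. Payload 5.2 kg.
Tool frame: the origin (TCP) lies on the centre line of the jaws, within the pads' length; the fingertips stand 8 mm ahead of it and the grasp point (between the pads) lies 11 mm behind it; z points along the fingers, y is the line along which they close (so a half turn about z gives the same grasp; the last joint's range is limited). The gripper opens to 85 mm and grips with 20 to 120 N. Pads are 22 mm wide; open, the fingers measure 114 mm over their backs; the gripper's body (76 mm by 85 mm) begins 54 mm behind the grasp point. The pads swing forward as they close: fully open they stand 13 mm farther back than shut.
Start: joints at [-1.535, 0.259, 1.535, -0, 1.348, -0.203], TCP at [0.13, -0.534, 0.239] pointing down, gripper open.
Joint ranges: [-3.14, 3.14], [-0.91, 2.08], [0.19, 2.58], [-1.22, 4.36], [0.22, 2.71], [-3.12, 3.12]. Speed limits (rad/s): [2.57, 2.57, 3.14, 3.14, 3.14, 3.14].

## Interface

Orientations are given as a rotation vector (axis times angle).
In Python, from cell import r gives the robot as it stands.
- The arm moves only by the tool play_rows, never from a script. Its argument "moves" is a list of rows, each a list of 3 entries, a list of its own where there are three numbers: the shift along the tool's x, y, z in cm, then the turn, a rotation vector about the tool's x, y, z in degrees, then the opening, from 0 (shut) to 1 (fully open). A call has 1 to 5 rows; each row shifts and turns the commanded pose from where the row before left it, along the tool's axes as they then stand; what a row does not reach is not made up. A row lasts 1/12 s, in which the tool goes at most 41.7 mm and 7.16 degrees, less where a joint would pass 70% of its speed; a pose out of reach is approached as far as the arm can. A call with a gripper value outside its range is refused whole. The fingers move at their own pace and stop on an object; "force" is the grip in N (left out, the last holds). Time passes only in rows, so rows that do not move let the fingers close. It gives the time, the measured TCP pose, the force, the opening and the grip force at its end, in the units of the state.
- r.get_obs(): the state, without advancing time (a new reading comes with each control period).
- r.snapshot(name): name is "side" or "top" or "wrist"; returns a dict with "pixels" (480x640x3 uint8, red, green, blue), "fov_y" (degrees; the focal length in pixels is half the picture's height over the tangent of half this angle, whatever the lens; pixels are square), "cx", "cy" (the principal point, pixels), "k1" (the pictures are not rectified: a ray, as slopes to the right and down, at radius r is drawn at 1 + k1 r^2 times it, then the intrinsics apply), "R" (3x3) and "t" (3): a world point X has camera coordinates R X + t. Camera axes: x right, y down, z forward; pixel columns grow to the right and rows downward; lengths in m; the calibration is good to about 2 mm. A picture is of the moment at which its call begins. There is no depth.
- r.hand_in(): hands the job in; it is judged then, once.
Trained networks look in a picture, given as the dict that the camera call returned (one of the last four; its "shot" number tells which), for a name from the list of things; names that differ only in an ending like _2 or _b are one class to them, and where a whole thing is asked for, a point or a joint stands for the part that bears it (a point fixed in the world has none). Each returns a list of dicts, best first, with "score" (0 to 1); they miss things now and then, are a little off and sometimes report something else, mostly with a low value. They report only what shows in the picture. A call takes as long as a camera call.
- r.regions_of(target, picture): "pixels" (480x640 bool, what is visible of it) and "bbox" ([left, top, width, height] in pixels, round what is visible of it).
The state is a dict: "time": time; "joints": joint angles; "qd": joint speeds; "tau": joint torques, N m; "position": TCP position; "orientation": TCP orientation; "contact_force": force on the tool from outside, world axes, zero at the start; "ft_torque": the same for the moment, N m; "finger_gap": finger opening in m; "grip_force": force on a finger pad.
Only numpy, scipy, OpenCV 4.12 (cv2) and the standard library are available. Lean on these libraries where they do the work, as an engineer would, in place of code of your own. Each camera call takes 0.05 s, during which the arm holds its last target. There are 200 camera calls.

## Working session

There is one attempt and no reset: what is moved stays moved. The work goes in short steps, Python scripts to look and compute and a tool call to move; the robot and the scene stay as the last step left them, time stands still between calls to the robot, and variables do not carry over. Pictures are saved under pics/ and viewed, at most 10 in all, crops included, and the job is handed in when it is done.

Besides the shell and the picture viewer there is one more tool, called in YAML: its name, and indented under it one key for each argument. play_rows: Moves the arm, as the interface text tells. Its arguments: {"type":"object","properties":{"moves":{"type":"array","items":{"type":"array"}},"force":{"type":"number"}},"required":["moves"]}

```bash
mkdir -p pics; cat > h.py <<'E'
import numpy as np, cv2
from cell import r
from scipy.spatial.transform import Rotation as Ro
def K(s):
    f=240/np.tan(np.radians(s["fov_y"])/2); return np.array([[f,0,s["cx"]],[0,f,s["cy"]],[0,0,1]])
def proj(s,X):
    d=np.array([s["k1"],0,0,0.]); R=np.array(s["R"]);t=np.array(s["t"])
    return cv2.projectPoints(np.atleast_2d(np.array(X,float)),cv2.Rodrigues(R)[0],t,K(s),d)[0][:,0]
def back(s,uv,z):
    p=cv2.undistortPoints(np.array([[uv]],float),K(s),np.array([s["k1"],0,0,0.]))[0,0]
    R=np.array(s["R"]);t=np.array(s["t"]);o=-R.T@t;d=R.T@np.array([p[0],p[1],1.])
    return o+d*(z-o[2])/d[2]
def save(s,n): cv2.imwrite("pics/"+n,s["pixels"][:,:,::-1])
E
python3 - <<'E'
from h import *
for c in ["top","side"]:
    s=r.snapshot(c); save(s,c+"0.png")
    print(c, np.round(-np.array(s["R"]).T@np.array(s["t"]),3))
    for n,z in [("knife_station",.016),("knife_cartridge",.036),("thumbscrew",.108),("screw_head",.108),("knife_cartridge_post",.072),("spare_cartridge",.036),("oil_can",.1)]:
        for d in r.regions_of(n,s)[:2]:
            v,u=np.nonzero(d["pixels"]); print(n,round(d["score"],2),d["bbox"],np.round([u.mean(),v.mean()],1),np.round(back(s,[u.mean(),v.mean()],z),4))
E
```

```text
top [0.23  0.039 1.589]
knife_station 0.29 [136.5, 180.0, 21.8, 22.2] [146.5 191.1] [0.6407 0.5317 0.016 ]
knife_cartridge 0.63 [308.1, 222.7, 15.3, 28.0] [316.3 237.8] [0.4963 0.0392 0.036 ]
thumbscrew 0.45 [293.3, 182.3, 48.7, 80.5] [317.  217.5] [0.5397 0.0368 0.108 ]
knife_cartridge_post 0.73 [310.4, 225.4, 14.0, 30.9] [316.2 238.3] [0.4886 0.0393 0.072 ]
spare_cartridge 0.73 [187.5, 238.9, 23.3, 34.4] [197.6 258.5] [0.4397 0.3725 0.036 ]
spare_cartridge 0.24 [422.6, 244.1, 37.3, 58.1] [441.1 274.3] [ 0.3906 -0.3085  0.036 ]
oil_can 0.7 [463.2, 165.1, 22.3, 19.7] [475.7 174.7] [ 0.6594 -0.4029  0.1   ]
side [0.059 0.785 1.179]
knife_station 0.76 [263.9, 225.7, 76.5, 68.1] [296.5 257.5] [0.5659 0.0362 0.016 ]
knife_station 0.23 [300.0, 255.1, 32.2, 20.6] [316.6 264.3] [0.4998 0.027  0.016 ]
knife_cartridge 0.9 [299.7, 252.3, 33.0, 23.8] [316.6 264.1] [0.4924 0.0394 0.036 ]
thumbscrew 0.64 [296.7, 236.2, 6.6, 15.4] [298.5 241.7] [0.5517 0.0433 0.108 ]
screw_head 0.41 [289.2, 233.8, 20.3, 17.0] [297.5 241.5] [0.5546 0.0439 0.108 ]
knife_cartridge_post 0.87 [299.6, 254.1, 30.3, 20.5] [315.6 264.1] [0.4812 0.0644 0.072 ]
knife_cartridge_post 0.48 [240.4, 356.5, 43.7, 19.2] [265.1 366. ] [0.427  0.4026 0.072 ]
spare_cartridge 0.83 [238.9, 358.2, 44.0, 15.4] [264.5 365.8] [0.4405 0.3906 0.036 ]
spare_cartridge 0.33 [185.9, 296.3, 38.2, 37.2] [202.9 313. ] [0.677  0.3482 0.036 ]
oil_can 0.76 [329.3, 141.1, 15.6, 25.8] [337.7 153.8] [ 0.6484 -0.3666  0.1   ]
```

View pics/top0.png

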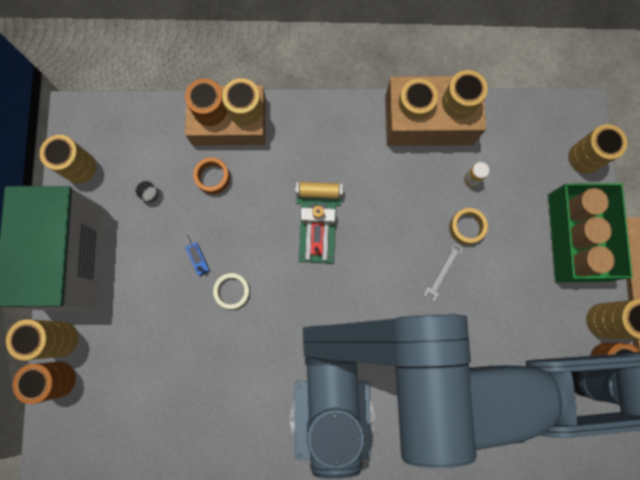

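View pics/side0.png

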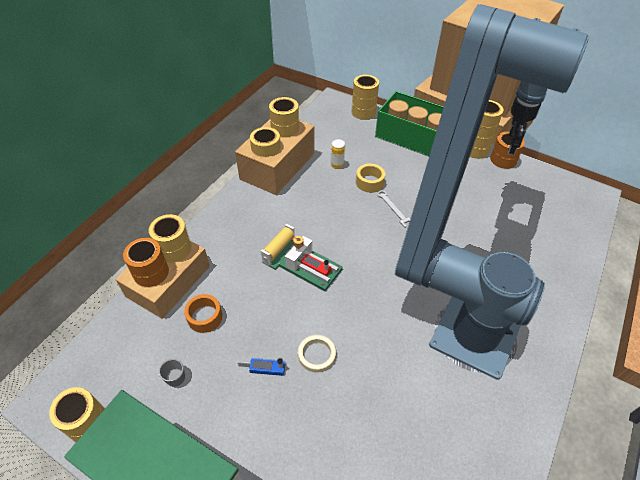

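```bash
python3 - <<'E'
from h import *
o=r.get_obs(); print(o)
R=Ro.from_rotvec(o["orientation"]).as_matrix(); print(R.round(3))
print((R.T@(np.array([.45,.037,.26])-o["position"])).round(4))
s=r.snapshot("wrist"); print(s["fov_y"],(R.T@(-np.array(s["R"]).T@np.array(s["t"])-o["position"])).round(3), (np.array(s["R"])@R).round(2))
E
```

```text
{'time': 0.8, 'joints': array([-1.53480930e+00,  2.58591539e-01,  1.53498749e+00, -1.60849824e-05,
        1.34799670e+00, -2.02804121e-01]), 'qd': array([ 0.00126459,  0.0019437 , -0.00142255,  0.00100173, -0.00028901,
        0.00010818]), 'tau': array([-9.44310784e-06, -4.45854092e+01, -2.90880740e+01, -8.80224064e-06,
        6.52401723e-04,  2.33288802e-06]), 'position': array([ 0.13010615, -0.53440069,  0.23931933]), 'orientation': array([ 3.11921096e+00,  3.74205409e-01, -2.67702283e-05]), 'contact_force': array([ 0.32790141, -0.10139962,  0.39696862]), 'ft_torque': array([-0.00870761, -0.02593253, -0.01796206]), 'grip_force': 0.0, 'finger_gap': 0.08568708257678197}
[[ 0.972  0.237 -0.   ]
 [ 0.237 -0.972 -0.   ]
 [-0.     0.    -1.   ]]
[ 0.446  -0.4795 -0.0207]
64.57189704275207 [ 0.078 -0.    -0.136] [[ 0.    1.   -0.  ]
 [-0.95  0.   -0.3 ]
 [-0.3   0.    0.95]]
```

play_rows:
  moves:
    - [[2.5,-2.35,-0.1],[0,0,0],1]
    - [[2.5,-2.35,-0.1],[0,0,0],1]
    - [[2.5,-2.35,-0.1],[0,0,0],1]
    - [[2.5,-2.35,-0.1],[0,0,0],1]
    - [[2.5,-2.35,-0.1],[0,0,0],1]

```text
time: 1.27
position: [0.2243, -0.3893, 0.2443]
orientation: [3.119, 0.373, 0.0]
contact_force: [0.7, 0.1, -0.0]
finger_gap: 0.0852
grip_force: 0.0
```

play_rows:
  moves:
    - [[2.5,-2.35,-0.1],[0,0,0],1]
    - [[2.5,-2.35,-0.1],[0,0,0],1]
    - [[2.5,-2.35,-0.1],[0,0,0],1]
    - [[2.5,-2.35,-0.1],[0,0,0],1]
    - [[2.5,-2.35,-0.1],[0,0,0],1]

```text
time: 1.68
position: [0.318, -0.2455, 0.2496]
orientation: [3.119, 0.373, 0.001]
contact_force: [1.1, -0.3, -0.3]
finger_gap: 0.0853
grip_force: 0.0
```

play_rows:
  moves:
    - [[2.5,-2.35,-0.1],[0,0,0],1]
    - [[2.5,-2.35,-0.1],[0,0,0],1]
    - [[2.5,-2.35,-0.1],[0,0,0],1]
    - [[2.5,-2.35,-0.1],[0,0,0],1]
    - [[2.5,-2.35,-0.1],[0,0,0],1]

```text
time: 2.1
position: [0.4118, -0.1016, 0.2547]
orientation: [3.119, 0.374, 0.001]
contact_force: [1.0, -0.1, 0.0]
finger_gap: 0.0857
grip_force: 0.0
```

play_rows:
  moves:
    - [[2.5,-2.35,-0.1],[0,0,0],1]
    - [[2.5,-2.35,-0.1],[0,0,0],1]
    - [[2.5,-2.35,-0.1],[0,0,0],1]
    - [[2.5,-2.35,-0.1],[0,0,0],1]
    - [[2.5,-2.35,-0.1],[0,0,0],1]

```text
time: 2.52
position: [0.5054, 0.0423, 0.2595]
orientation: [3.119, 0.375, 0.001]
contact_force: [0.5, -0.4, 0.2]
finger_gap: 0.0853
grip_force: 0.0
```

play_rows:
  moves:
    - [[0,0,0],[0,0,-6.65],1]
    - [[0,0,0],[0,0,-6.65],1]
    - [[0,0,0],[0,0,-6.65],1]
    - [[0,0,0],[0,0,-6.65],1]
    - [[0,0,0],[0,0,-6.65],1]

```text
time: 2.93
position: [0.5048, 0.0408, 0.2593]
orientation: [2.878, 1.26, -0.0]
contact_force: [0.1, 0.4, -0.1]
finger_gap: 0.0856
grip_force: 0.0
```

play_rows:
  moves:
    - [[0,0,0],[0,0,-6.65],1]
    - [[0,0,0],[0,0,-6.65],1]
    - [[0,0,0],[0,0,-6.65],1]
    - [[0,0,0],[0,0,-6.65],1]
    - [[0,0,0],[0,0,-6.65],1]

```text
time: 3.35
position: [0.5047, 0.0406, 0.2594]
orientation: [2.397, 2.03, 0.0]
contact_force: [0.1, 0.4, -0.1]
finger_gap: 0.0854
grip_force: 0.0
```

play_rows:
  moves:
    - [[0,0,0],[0,0,-6.65],1]
    - [[0,0,0],[0,0,-6.65],1]
    - [[0,0,0],[0,0,-6.65],1]
    - [[0,0,0],[0,0,-6.65],1]
    - [[0,0,0],[0,0,-6.65],1]

```text
time: 3.77
position: [0.5048, 0.0406, 0.2594]
orientation: [1.716, 2.631, 0.0]
contact_force: [-0.7, 0.2, -0.1]
finger_gap: 0.0856
grip_force: 0.0
```

play_rows:
  moves:
    - [[0,0,0],[0,0,-6.65],1]
    - [[0,0,0],[0,0,-6.65],1]
    - [[0,0,0],[0,0,-6.65],1]
    - [[0,0,0],[0,0,-6.65],1]
    - [[0,0,0],[0,0,-6.65],1]

```text
time: 4.18
position: [0.5048, 0.0405, 0.2594]
orientation: [0.892, 3.012, 0.0]
contact_force: [0.5, -0.2, -0.9]
finger_gap: 0.0857
grip_force: 0.0
```

play_rows:
  moves:
    - [[0,0,0],[0,0,-6.65],1]
    - [[0,0,0],[0,0,-6.65],1]
    - [[0,0,0],[0,0,-6.65],1]
    - [[0,0,0],[0,0,-6.65],1]
    - [[0,0,0],[0,0,-6.65],1]

```text
time: 4.6
position: [0.5048, 0.0405, 0.2593]
orientation: [-0.007, 3.142, -0.0]
contact_force: [-0.3, 0.5, 0.2]
finger_gap: 0.0854
grip_force: 0.0
```

```bash
python3 - <<'E'
from h import *
o=r.get_obs(); print(o["time"],o["position"],o["orientation"],o["joints"].round(3))
s=r.snapshot("wrist"); save(s,"w1.png")
print(np.round(-np.array(s["R"]).T@np.array(s["t"]),3))
for n,z in [("knife_station",.016),("knife_cartridge",.036),("thumbscrew",.1),("screw_head",.108),("knife_cartridge_post",.072)]:
    for d in r.regions_of(n,s)[:2]:
        v,u=np.nonzero(d["pixels"]); print(n,round(d["score"],2),d["bbox"],np.round([u.mean(),v.mean()],1),np.round(back(s,[u.mean(),v.mean()],z),4))
E
```

```text
4.6 [0.50475272 0.04053866 0.25934412] [-7.17324549e-03  3.14150393e+00 -1.05607474e-05] [-0.14   0.166  1.603  0.     1.372 -1.716]
[0.427 0.04  0.395]
knife_station 0.66 [249.9, 126.5, 134.3, 228.4] [320.1 252.5] [0.558  0.0355 0.016 ]
knife_cartridge 0.81 [304.5, 149.3, 40.4, 99.1] [323.4 197.5] [0.4955 0.0388 0.036 ]
thumbscrew 0.69 [531.3, 311.2, 107.2, 86.1] [584.8 352.8] [0.6266 0.2824 0.1   ]
thumbscrew 0.65 [299.3, 266.0, 35.4, 40.9] [319.  286.1] [0.559  0.0356 0.1   ]
screw_head 0.58 [300.1, 266.6, 41.0, 43.2] [319.  286.3] [0.5557 0.0358 0.108 ]
```

View pics/w1.png

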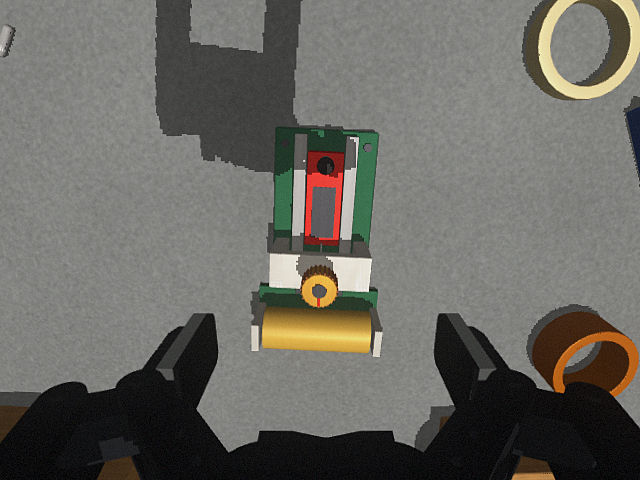

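```bash
python3 - <<'E'
from h import *
s=r.snapshot("wrist"); im=s["pixels"].astype(int)
sub=im[150:185,308:345]; m=sub.sum(2)<110
v,u=np.nonzero(m); print("dark",m.sum(),u.min()+308,u.max()+308,v.min()+150,v.max()+150); 
for y in range(154,180,1): print("".join('#' if im[y,x].sum()<110 else ('r' if im[y,x,0]>130 else '.') for x in range(300,350)))
for n,uv,z in [("cap",(325.5,166),.072),("head",(319.5,289.5),.108),("c1",(275,127),.016),("c2",(379,130),.016),("railL",(294,136),.03),("bridgeL",(270,254),.068),("bridgeR",(372,258),.068)]:
    print(n,back(s,uv,z).round(4))
w=[cv2.resize(s["pixels"][110:360,230:400],None,fx=2.3,fy=2.3,interpolation=cv2.INTER_CUBIC)]
cv2.imwrite("pics/w1c.png",w[0][:,:,::-1])
E
```

```text
dark 255 308 344 150 184
........rr..........r...r.r.r.....r.rrrr.rrr#.....
.......#r....r.......r.rrrrr..............r.......
........rr...........r.......r...rr...............
........r..........rr..####....r..................
...................r.#########.r..........r.......
........r........rr.###########.r..r......r.......
...rr...r.......rr##############.........rr.......
...rr.............###############rr.......r.......
...rr...........r################.........r.......
...rr..........rr#################r.......r#......
...............r.############.###.r.......r.......
..........r....r##################rrr...r.r#......
.........r.....r.#################r.......r.......
..............rr.##########.....##r.......r.......
...............r.##########.....##.........#......
........r.......r##########.....#.r........#rrr...
r...............r##########.....#r.........#rrrrrr
rrr...............#########..#...r.........#rrrrrr
rrr...#.....rrrrrrr########.....r.....rrrrr#rrrrrr
rrrrrr......rrrrrrrr.######....r......rrrrr#rrrrrr
rrrrr..rrrrrrrrrrrrrr.r..#...#r.......rrrrr#rrrrrr
rrrrr.#rrrrrrrrrrrrrrrrrrrrrrr........rrrrr#rrrrrr
rrrrr.#rrrrrrrrrrrrrrrrrrrrrrrrrrrrr..rrrrr#rrrrrr
rrrrr.#rrrrrrrrrrrrrrrrrrrrrrrrrrrrrrrrrrrr.rrrrrr
rrrrr.#rrrrrrrrrrrrrrrrrrrrrrrrrrrrrrrrrrrr.rrrrrr
rrrrr.#rrrrrrrrrrrrrrrrrrrrrrrrrrrrrrrrrrr..rrrrrr
cap [0.4619 0.041  0.072 ]
head [0.5585 0.0357 0.108 ]
c1 [ 0.4306 -0.0073  0.016 ]
c2 [0.4337 0.0925 0.016 ]
railL [0.4387 0.0119 0.03  ]
bridgeL [ 0.5413 -0.0099  0.068 ]
bridgeR [0.5455 0.0833 0.068 ]
```

View pics/w1c.png

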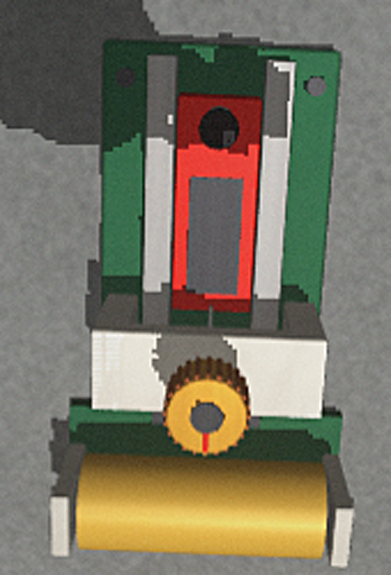

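play_rows:
  moves:
    - [[0,0,0],[0,0,2.8],0.6]
    - [[2.15,-0.08,2.0],[0,0,0],0.6]
    - [[2.15,-0.08,2.0],[0,0,0],0.6]
    - [[0,0,3.2],[0,0,0],0.6]
    - [[0,0,3.2],[0,0,0],0.6]

```text
time: 5.37
position: [0.4615, 0.0412, 0.1553]
orientation: [0.081, 3.138, -0.001]
contact_force: [0.5, 0.4, -0.1]
finger_gap: 0.051
grip_force: 0.0
```

play_rows:
  moves:
    - [[0,0,3.0],[0,0,0],0.6]
    - [[0,0,3.0],[0,0,0],0.6]
    - [[0,0,2.0],[0,0,0],0.6]
    - [[0,0,1.5],[0,0,0],0.6]
    - [[0,0,0.5],[0,0,0],0.6]

```text
time: 5.78
position: [0.4601, 0.0413, 0.0531]
orientation: [-0.081, -3.136, -0.001]
contact_force: [0.0, -0.3, -0.7]
finger_gap: 0.0512
grip_force: 0.0
```

play_rows:
  moves:
    - [[0,0,0],[0,0,0],0]
    - [[0,0,0],[0,0,0],0]
    - [[0,0,0],[0,0,0],0]
    - [[0,0,0],[0,0,0],0]
    - [[0,0,0],[0,0,0],0]
  force: 40

```text
time: 6.2
position: [0.4628, 0.0409, 0.0565]
orientation: [0.079, 3.138, -0.001]
contact_force: [-0.6, -0.8, 2.5]
finger_gap: 0.0126
grip_force: 39.0
```

```bash
python3 - <<'E'
from h import *
o=r.get_obs(); print(o["time"],o["position"],o["orientation"],o["contact_force"],o["finger_gap"],o["grip_force"])
s=r.snapshot("wrist"); save(s,"w2.png")
E
```

```text
6.2 [0.46275631 0.04085171 0.05649089] [ 7.85462315e-02  3.13794072e+00 -8.43825609e-04] [-0.59868702 -0.81012016  2.46846195] 0.01260085728349819 38.96517097949982
```

View pics/w2.png

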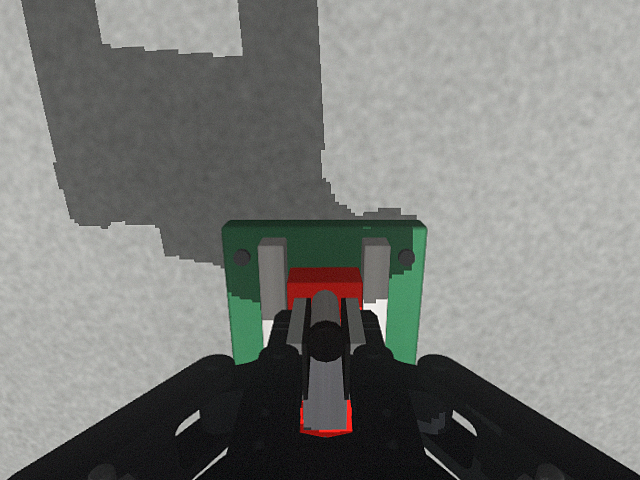

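The wrist view shows the post pinched between the pads (about (325,320)), on the steel below the cap. Now slide it home.

play_rows:
  moves:
    - [[-0.5,0,0],[0,0,0],0]
    - [[-0.7,0,0],[0,0,0],0]
    - [[-0.7,0,0],[0,0,0],0]
    - [[-0.7,0,0],[0,0,0],0]
    - [[-0.5,0,0],[0,0,0],0]

```text
time: 6.67
position: [0.4915, 0.0396, 0.0562]
orientation: [-0.078, -3.138, 0.0]
contact_force: [-8.1, -1.4, 12.1]
finger_gap: 0.0125
grip_force: 39.4
```

play_rows:
  moves:
    - [[-0.1,0,0],[0,0,0],0]
    - [[-0.1,0,0],[0,0,0],0]
    - [[-0.1,0,0],[0,0,0],0]
    - [[-0.1,0,0],[0,0,0],0]
    - [[-0.1,0,0],[0,0,0],0]

```text
time: 7.08
position: [0.4955, 0.0394, 0.0561]
orientation: [-0.078, -3.137, 0.0]
contact_force: [-8.5, -1.7, 13.0]
finger_gap: 0.012
grip_force: 39.6
```

play_rows:
  moves:
    - [[-0.1,0,0],[0,0,0],0]
    - [[-0.1,0,0],[0,0,0],0]
    - [[-0.1,0,0],[0,0,0],0]

```text
time: 7.33
position: [0.4986, 0.0393, 0.0562]
orientation: [-0.078, -3.137, 0.0]
contact_force: [-9.3, -0.6, 12.2]
finger_gap: 0.0121
grip_force: 39.6
```

play_rows:
  moves:
    - [[-0.1,0,0],[0,0,0],0]
    - [[-0.1,0,0],[0,0,0],0]

```text
time: 7.5
position: [0.5006, 0.0392, 0.0561]
orientation: [-0.078, -3.137, 0.0]
contact_force: [-8.7, -0.7, 12.5]
finger_gap: 0.0124
grip_force: 39.6
```

play_rows:
  moves:
    - [[-0.1,0,0],[0,0,0],0]
    - [[-0.1,0,0],[0,0,0],0]

```text
time: 7.67
position: [0.5026, 0.0391, 0.0561]
orientation: [-0.078, -3.137, 0.0]
contact_force: [-9.0, -0.7, 12.4]
finger_gap: 0.0124
grip_force: 39.6
```

play_rows:
  moves:
    - [[-0.05,0,0],[0,0,0],0]
    - [[-0.05,0,0],[0,0,0],0]

```text
time: 7.83
position: [0.5026, 0.0391, 0.0561]
orientation: [-0.078, -3.135, 0.0]
contact_force: [-12.7, -2.3, 17.1]
finger_gap: 0.0124
grip_force: 39.7
```

play_rows:
  moves:
    - [[-0.05,0,0],[0,0,0],0]
    - [[-0.05,0,0],[0,0,0],0]

```text
time: 8.0
position: [0.5026, 0.0391, 0.056]
orientation: [-0.077, -3.133, 0.0]
contact_force: [-15.5, -2.1, 19.8]
finger_gap: 0.0124
grip_force: 39.8
```

play_rows:
  moves:
    - [[0,0,0],[0,0,0],0.35]
    - [[0,0,0],[0,0,0],0.35]
    - [[0,0,0],[0,0,0],0.35]
    - [[0,0,0],[0,0,0],0.35]

```text
time: 8.33
position: [0.5071, 0.0388, 0.0554]
orientation: [0.079, 3.14, 0.0]
contact_force: [-0.7, -0.2, 1.1]
finger_gap: 0.0299
grip_force: 0.0
```

play_rows:
  moves:
    - [[0,0,-1.0],[0,0,0],0.35]
    - [[0,0,-2.5],[0,0,0],0.35]
    - [[0,0,-4.0],[0,0,0],0.6]
    - [[0,0,-4.0],[0,0,0],0.6]
    - [[0,0,-4.0],[0,0,0],0.6]

```text
time: 8.75
position: [0.5062, 0.0389, 0.2125]
orientation: [-0.079, -3.14, -0.0]
contact_force: [0.6, 0.3, 0.2]
finger_gap: 0.051
grip_force: 0.0
```

```bash
python3 - <<'E'
from h import *
o=r.get_obs(); print(o["time"],o["position"],o["orientation"],o["joints"].round(3),o["contact_force"])
s=r.snapshot("wrist"); save(s,"w3.png")
for n,z in [("screw_head",.108),("thumbscrew",.1),("knife_cartridge_post",.072)]:
    for d in r.regions_of(n,s)[:2]:
        v,u=np.nonzero(d["pixels"]); print(n,round(d["score"],2),d["bbox"],np.round([u.mean(),v.mean()],1),np.round(back(s,[u.mean(),v.mean()],z),4))
E
```

```text
8.75 [0.50623256 0.038932   0.21251796] [-7.86763054e-02 -3.14016391e+00 -1.94114309e-04] [-0.143  0.203  1.675  0.     1.264 -1.664] [0.61715132 0.33034478 0.24276306]
screw_head 0.83 [304.6, 290.2, 45.1, 46.5] [323.9 310.7] [0.5547 0.0358 0.108 ]
thumbscrew 0.76 [305.3, 287.3, 38.4, 47.1] [323.7 310.9] [0.5591 0.0354 0.1   ]
knife_cartridge_post 0.74 [308.3, 199.6, 34.6, 67.0] [325.2 233.8] [0.5089 0.039  0.072 ]
```

View pics/w3.png

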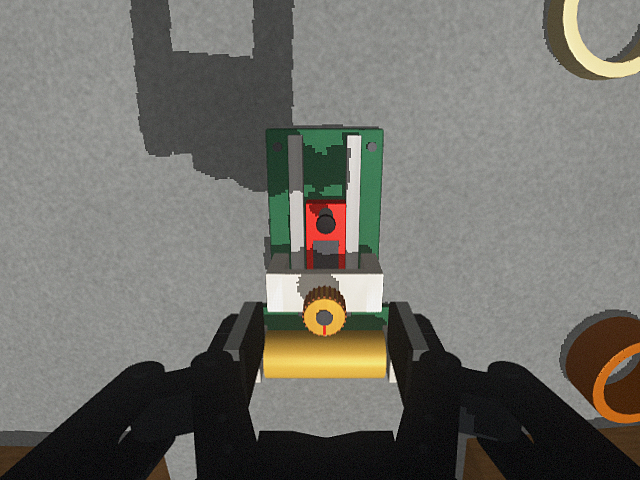

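```bash
python3 - <<'E'
from h import *
s=r.snapshot("wrist"); im=s["pixels"]
hsv=cv2.cvtColor(im,cv2.COLOR_RGB2HSV)
m=np.zeros((480,640),np.uint8); g=(hsv[...,0]>14)&(hsv[...,0]<30)&(hsv[...,1]>120)&(hsv[...,2]>170)
m[285:345,295:355]=g[285:345,295:355]*255
for y in range(296,340,2): print(y,"".join('#' if m[y,x] else '.' for x in range(300,350)))
for uv,z in [((325.5,223),.072),((324.5,317.5),.108),((324.5,318.5),.108),((266,129.5),.016),((383,129),.016),((266,273.5),.068),((383,273.5),.068)]: print(uv,back(s,uv,z).round(4))
E
```

```text
296 ..................................................
298 ................##################................
300 .............########################.............
302 ..........#############################...........
304 ........#################################.........
306 .......###################################........
308 ......#############.........################......
310 .....############..............##############.....
312 ....#############...............#############.....
314 ....############.................############.....
316 ....############.................############.....
318 ....#############................############.....
320 .....#############..............############......
322 ......##############.........##############.......
324 .......################...################........
326 ........###############...###############.........
328 ...........############...#############...........
330 ..............#########...##########..............
332 ..................#####...######..................
334 ..................................................
336 ..................................................
338 ..................................................
(325.5, 223) [0.5022 0.0394 0.072 ]
(324.5, 317.5) [0.5617 0.0357 0.108 ]
(324.5, 318.5) [0.5625 0.0357 0.108 ]
(266, 129.5) [ 0.4334 -0.0073  0.016 ]
(383, 129) [0.4379 0.0909 0.016 ]
(266, 273.5) [ 0.5423 -0.01    0.068 ]
(383, 273.5) [0.5469 0.0829 0.068 ]
```

play_rows:
  moves:
    - [[-2.7,-0.02,0],[0,0,-6.7],0.6]
    - [[0,0,0],[0,0,-6.7],0.6]
    - [[0,0,0],[0,0,-6.7],0.6]
    - [[0,0,0],[0,0,-6.7],0.6]
    - [[0,0,0],[0,0,-6.7],0.6]

```text
time: 9.42
position: [0.5324, 0.0374, 0.2078]
orientation: [0.837, -3.023, -0.003]
contact_force: [0.5, -0.6, -0.7]
finger_gap: 0.0512
grip_force: 0.0
```

play_rows:
  moves:
    - [[0,0,0],[0,0,-6.7],0.6]
    - [[0,0,0],[0,0,-6.7],0.6]
    - [[0,0,0],[0,0,-6.7],0.6]
    - [[0,0,0],[0,0,-6.7],0.6]
    - [[0,0,0],[0,0,0],0.6]

```text
time: 9.83
position: [0.5324, 0.0374, 0.2081]
orientation: [1.513, -2.749, -0.004]
contact_force: [0.0, -0.8, 0.2]
finger_gap: 0.0512
grip_force: 0.0
```

```bash
cat > st.py <<'E'
from h import *
o=r.get_obs(); R=Ro.from_rotvec(o["orientation"]).as_matrix()
print(round(o["time"],2),o["position"].round(4),"yaw",np.degrees(np.arctan2(R[1,0],R[0,0])).round(2),"q6",o["joints"][5].round(3),"F",o["contact_force"].round(1),"T",o["ft_torque"].round(3),"gap",round(o["finger_gap"],4),round(o["grip_force"],1))
E
python3 - <<'E'
from st import *
print((R.T@(np.array([.560,.0358,.09])-o["position"])*100).round(2))
E
```

```text
9.83 [0.5324 0.0374 0.2081] yaw -122.34 q6 -2.716 F [ 0.  -0.8  0.2] T [ 0.01   0.018 -0.026] gap 0.0512 0.0
[-1.36 -2.47 11.8 ]
```

play_rows:
  moves:
    - [[-0.68,-1.23,1.0],[0,0,0],0.6]
    - [[-0.68,-1.24,1.0],[0,0,0],0.6]
    - [[0,0,0],[0,0,0],0.6]
    - [[0,0,0],[0,0,0],0.6]

```text
time: 10.17
position: [0.5608, 0.0355, 0.1883]
orientation: [1.504, -2.754, -0.004]
contact_force: [-0.3, 0.1, -0.6]
finger_gap: 0.0512
grip_force: 0.0
```

```bash
python3 - <<'E'
from st import *
s=r.snapshot("wrist"); im=s["pixels"]; save(s,"w4.png")
p=proj(s,[.56,.0358,.108])[0]; print(p)
hsv=cv2.cvtColor(im,cv2.COLOR_RGB2HSV); g=(hsv[...,0]>14)&(hsv[...,0]<30)&(hsv[...,1]>120)&(hsv[...,2]>170)
a,b=int(p[0]),int(p[1]); m=np.zeros_like(g); m[b-45:b+45,a-45:a+45]=g[b-45:b+45,a-45:a+45]
# fit model circle r=15mm z=.108 : centroid of filled hull vs projected disc
c=np.argwhere(m)[:,::-1].astype(np.int32); h=cv2.convexHull(c); M=cv2.moments(h); cc=(M["m10"]/M["m00"],M["m01"]/M["m00"]); print(cc,cv2.boundingRect(h),back(s,cc,.108).round(4))
q=proj(s,[[.56+.015*np.cos(t),.0358+.015*np.sin(t),.108] for t in np.linspace(0,6.28,40)]); print(q.min(0),q.max(0))
im=im.copy(); cv2.polylines(im,[q.round().astype(np.int32)],True,(0,0,255)); cv2.imwrite("pics/w4c.png",cv2.resize(im[b-100:b+100,a-130:a+130],None,fx=3,fy=3)[:,:,::-1])
E
```

```text
10.17 [0.5608 0.0355 0.1883] yaw -122.72 q6 -2.706 F [-0.3  0.1 -0.6] T [-0.003 -0.038 -0.031] gap 0.0512 0.0
[326.85288887 257.23717723]
(327.10010449320794, 257.5556948798328) (304, 236, 48, 43) [0.56   0.0361 0.108 ]
[302.0365025  233.36428117] [351.69678234 280.17883874]
```

View pics/w4c.png

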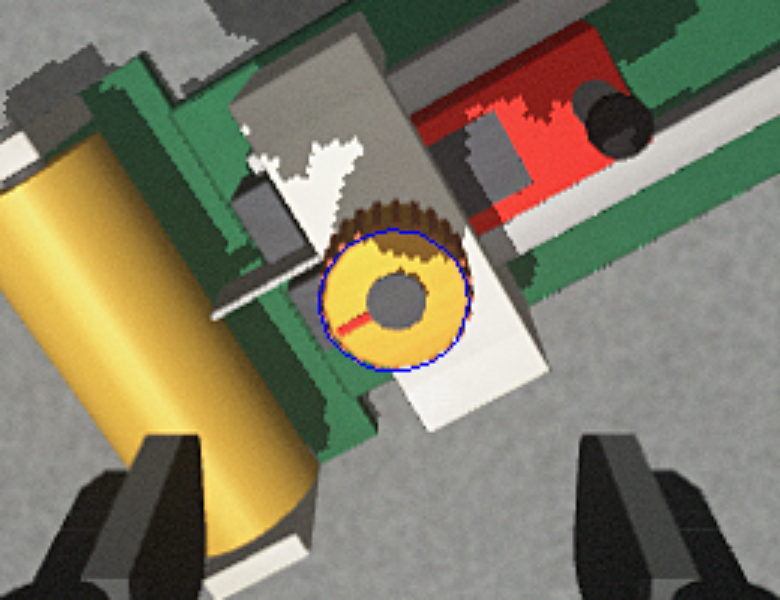

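The head is centred on my projected circle (both views agree). Descend and grip.

play_rows:
  moves:
    - [[0,0.09,3.0],[0,0,0],0.6]
    - [[0,0,3.0],[0,0,0],0.6]
    - [[0,0,2.3],[0,0,0],0.6]
    - [[0,0,1.2],[0,0,0],0.6]
    - [[0,0,0.3],[0,0,0],0.6]

```text
time: 10.63
position: [0.5584, 0.0363, 0.0899]
orientation: [1.506, -2.752, -0.005]
contact_force: [0.1, 0.1, -0.5]
finger_gap: 0.0514
grip_force: 0.0
```

play_rows:
  moves:
    - [[0,0,0],[0,0,0],0]
    - [[0,0,0],[0,0,0],0]
    - [[0,0,0],[0,0,0],0]
    - [[0,0,0],[0,0,0],0]
    - [[0,0,0],[0,0,0],0]
  force: 40

```text
time: 11.05
position: [0.5599, 0.0366, 0.0934]
orientation: [1.509, -2.755, -0.002]
contact_force: [-4.4, 2.2, 0.6]
finger_gap: 0.0286
grip_force: 39.8
```

```bash
python3 -c "from st import *"
```

```text
11.05 [0.5599 0.0366 0.0934] yaw -122.58 q6 -2.707 F [-4.4  2.2  0.6] T [ 0.328  0.656 -0.092] gap 0.0286 39.8
```

play_rows:
  moves:
    - [[0,0,0.03],[0,0,7],0]
    - [[0,0,0.03],[0,0,7],0]
    - [[0,0,0.03],[0,0,7],0]

```text
time: 11.3
position: [0.5604, 0.0362, 0.0925]
orientation: [0.973, -2.987, -0.0]
contact_force: [-3.6, 0.8, -1.2]
finger_gap: 0.0287
grip_force: 39.7
```

```bash
python3 -c "from st import *"
```

```text
11.3 [0.5604 0.0362 0.0925] yaw -143.91 q6 -2.335 F [-3.6  0.8 -1.2] T [-0.015  0.455  0.041] gap 0.0287 39.7
```

play_rows:
  moves:
    - [[0,0,0.03],[0,0,7],0]
    - [[0,0,0.03],[0,0,7],0]

```text
time: 11.47
position: [0.5605, 0.0359, 0.0919]
orientation: [0.602, -3.083, 0.001]
contact_force: [-2.9, -0.8, -1.9]
finger_gap: 0.0287
grip_force: 39.7
```

```bash
python3 -c "from st import *"
```

```text
11.47 [0.5605 0.0359 0.0919] yaw -157.9 q6 -2.09 F [-2.9 -0.8 -1.9] T [-0.174  0.488  0.064] gap 0.0287 39.7
```

play_rows:
  moves:
    - [[0,0,0.03],[0,0,7],0]
    - [[0,0,0.03],[0,0,7],0]

```text
time: 11.63
position: [0.5607, 0.0355, 0.0913]
orientation: [0.222, -3.134, 0.002]
contact_force: [-2.0, -1.8, -1.5]
finger_gap: 0.0284
grip_force: 39.7
```

```bash
python3 -c "from st import *"
```

```text
11.63 [0.5607 0.0355 0.0913] yaw -171.9 q6 -1.846 F [-2.  -1.8 -1.5] T [-0.429  0.441  0.089] gap 0.0284 39.7
```

play_rows:
  moves:
    - [[0,0,0.03],[0,0,7],0]

```text
time: 11.72
position: [0.5606, 0.0353, 0.091]
orientation: [0.03, -3.141, 0.002]
contact_force: [-3.6, -3.3, -1.7]
finger_gap: 0.0287
grip_force: 39.7
```

```bash
python3 -c "from st import *"
```

```text
11.72 [0.5606 0.0353 0.091 ] yaw -178.9 q6 -1.724 F [-3.6 -3.3 -1.7] T [-0.541  0.443  0.084] gap 0.0287 39.7
```

play_rows:
  moves:
    - [[0,0,0.03],[0,0,7],0]

```text
time: 11.8
position: [0.5607, 0.0351, 0.0907]
orientation: [-0.162, -3.137, 0.003]
contact_force: [-4.0, -4.7, -0.3]
finger_gap: 0.0286
grip_force: 39.7
```

```bash
python3 -c "from st import *"
```

```text
11.8 [0.5607 0.0351 0.0907] yaw 174.11 q6 -1.602 F [-4.  -4.7 -0.3] T [-0.655  0.443  0.097] gap 0.0286 39.7
```

play_rows:
  moves:
    - [[0,0,0],[0,0,0],0]
    - [[0,0,0],[0,0,0],0]
    - [[0,0,0],[0,0,0],0]

```text
time: 12.05
position: [0.5607, 0.0351, 0.0907]
orientation: [-0.146, -3.138, 0.002]
contact_force: [-4.0, -4.2, 0.3]
finger_gap: 0.0286
grip_force: 39.8
```

```bash
python3 -c "from st import *"
```

```text
12.05 [0.5607 0.0351 0.0907] yaw 174.67 q6 -1.612 F [-4.  -4.2  0.3] T [-0.763  0.701 -0.035] gap 0.0286 39.8
```

play_rows:
  moves:
    - [[0,0,0],[0,0,0],0]

```text
time: 12.13
position: [0.5607, 0.0351, 0.0907]
orientation: [-0.146, -3.138, 0.002]
contact_force: [-4.9, -4.1, 0.6]
finger_gap: 0.0287
grip_force: 39.8
```

```bash
python3 -c "from st import *"
```

```text
12.13 [0.5607 0.0351 0.0907] yaw 174.68 q6 -1.612 F [-4.9 -4.1  0.6] T [-0.77   0.719 -0.041] gap 0.0287 39.8
```

play_rows:
  moves:
    - [[0.04,-0.04,0.03],[0,0,7],0]
    - [[0,0,0.03],[0,0,7],0]

```text
time: 12.3
position: [0.5605, 0.0347, 0.0901]
orientation: [0.535, 3.095, -0.002]
contact_force: [-2.8, -5.5, 0.1]
finger_gap: 0.0287
grip_force: 39.9
```

```bash
python3 -c "from st import *"
```

```text
12.3 [0.5605 0.0347 0.0901] yaw 160.38 q6 -1.363 F [-2.8 -5.5  0.1] T [-0.892  0.58   0.078] gap 0.0287 39.9
```

play_rows:
  moves:
    - [[0,-0.05,0.03],[0,0,7],0]
    - [[0,0,0.03],[0,0,7],0]

```text
time: 12.47
position: [0.5604, 0.0343, 0.0895]
orientation: [0.909, 3.006, -0.002]
contact_force: [-4.0, -4.7, 1.2]
finger_gap: 0.0284
grip_force: 39.9
```

```bash
python3 -c "from st import *"
```

```text
12.47 [0.5604 0.0343 0.0895] yaw 146.35 q6 -1.119 F [-4.  -4.7  1.2] T [-0.788  0.588  0.099] gap 0.0284 39.9
```

play_rows:
  moves:
    - [[0,0,0.03],[0,0,7],0]
    - [[0,0,0.03],[0,0,7],0]

```text
time: 12.63
position: [0.5601, 0.034, 0.0888]
orientation: [1.269, 2.873, -0.003]
contact_force: [-4.6, -6.5, 1.8]
finger_gap: 0.0289
grip_force: 39.9
```

```bash
python3 -c "from st import *"
```

```text
12.63 [0.5601 0.034  0.0888] yaw 132.36 q6 -0.875 F [-4.6 -6.5  1.8] T [-0.964  0.824  0.011] gap 0.0289 39.9
```

play_rows:
  moves:
    - [[0,0,0],[0,0,0],0.45]
    - [[0,0,0],[0,0,0],0.45]
    - [[0,0,0],[0,0,0],0.45]

```text
time: 12.88
position: [0.5614, 0.0353, 0.0888]
orientation: [1.26, 2.875, 0.002]
contact_force: [0.1, -1.6, -0.1]
finger_gap: 0.0381
grip_force: 0.0
```

```bash
python3 -c "
from st import *
print((R.T@(np.array([.559,.0353,.088])-o['position'])*100).round(3),R[:,2].round(4))"
```

```text
12.88 [0.5614 0.0353 0.0888] yaw 132.67 q6 -0.881 F [ 0.1 -1.6 -0.1] T [-0.017 -0.04  -0.011] gap 0.0381 0.0
[ 0.169 -0.176  0.083] [ 2.7e-03  2.0e-04 -1.0e+00]
```

play_rows:
  moves:
    - [[0.17,-0.18,0],[0,0,0],0.45]
    - [[0,0,0],[0,0,0],0]
    - [[0,0,0],[0,0,0],0]
    - [[0,0,0],[0,0,0],0]
    - [[0,0,0],[0,0,0],0]

```text
time: 13.3
position: [0.5583, 0.0356, 0.0884]
orientation: [1.266, 2.875, 0.002]
contact_force: [-0.8, 2.7, 5.8]
finger_gap: 0.0288
grip_force: 39.3
```

```bash
python3 -c "from st import *"
```

```text
13.3 [0.5583 0.0356 0.0884] yaw 132.46 q6 -0.878 F [-0.8  2.7  5.8] T [ 0.54   0.108 -0.013] gap 0.0288 39.3
```

play_rows:
  moves:
    - [[0,0,0.03],[0,0,7],0]

```text
time: 13.38
position: [0.5584, 0.0357, 0.0882]
orientation: [1.438, 2.792, 0.002]
contact_force: [-0.5, 3.9, 5.2]
finger_gap: 0.0288
grip_force: 39.5
```

```bash
python3 -c "from st import *"
```

```text
13.38 [0.5584 0.0357 0.0882] yaw 125.51 q6 -0.756 F [-0.5  3.9  5.2] T [0.505 0.069 0.068] gap 0.0288 39.5
```

Better. Moving baseline ≈ 0.07, held ≈ −0.01. Continue in 2-row steps.

play_rows:
  moves:
    - [[0,0,0.03],[0,0,7],0]
    - [[0,0,0.03],[0,0,7],0]

```text
time: 13.55
position: [0.5585, 0.0358, 0.0876]
orientation: [1.776, 2.59, 0.002]
contact_force: [-0.9, 3.7, 5.3]
finger_gap: 0.0286
grip_force: 39.4
```

```bash
python3 -c "from st import *"
```

```text
13.55 [0.5585 0.0358 0.0876] yaw 111.13 q6 -0.505 F [-0.9  3.7  5.3] T [0.559 0.011 0.084] gap 0.0286 39.4
```

play_rows:
  moves:
    - [[0,0,0.03],[0,0,7],0]
    - [[0,0,0.03],[0,0,7],0]

```text
time: 13.72
position: [0.5586, 0.0358, 0.0871]
orientation: [2.078, 2.355, 0.003]
contact_force: [-0.3, 4.8, 7.1]
finger_gap: 0.0287
grip_force: 39.6
```

```bash
python3 -c "from st import *"
```

```text
13.72 [0.5586 0.0358 0.0871] yaw 97.13 q6 -0.261 F [-0.3  4.8  7.1] T [ 0.576 -0.008  0.107] gap 0.0287 39.6
```

play_rows:
  moves:
    - [[0,0,0.03],[0,0,7],0]

```text
time: 13.8
position: [0.5588, 0.0358, 0.0869]
orientation: [2.218, 2.223, 0.003]
contact_force: [0.2, 3.5, 6.7]
finger_gap: 0.0292
grip_force: 39.6
```

```bash
python3 -c "from st import *"
```

```text
13.8 [0.5588 0.0358 0.0869] yaw 90.13 q6 -0.139 F [0.2 3.5 6.7] T [0.642 0.095 0.131] gap 0.0292 39.6
```

play_rows:
  moves:
    - [[0,0,0],[0,0,0],0]
    - [[0,0,0],[0,0,0],0]

```text
time: 13.97
position: [0.5588, 0.0358, 0.0869]
orientation: [2.212, 2.229, 0.003]
contact_force: [0.3, 3.9, 6.3]
finger_gap: 0.0289
grip_force: 39.6
```

```bash
python3 -c "from st import *"
```

```text
13.97 [0.5588 0.0358 0.0869] yaw 90.43 q6 -0.144 F [0.3 3.9 6.3] T [0.678 0.073 0.042] gap 0.0289 39.6
```

play_rows:
  moves:
    - [[0,0,0.03],[0,0,7],0]

```text
time: 14.05
position: [0.5588, 0.0358, 0.0867]
orientation: [2.343, 2.092, 0.003]
contact_force: [-0.6, 4.1, 7.7]
finger_gap: 0.0287
grip_force: 39.6
```

```bash
python3 -c "from st import *"
```

```text
14.05 [0.5588 0.0358 0.0867] yaw 83.51 q6 -0.023 F [-0.6  4.1  7.7] T [ 0.684 -0.034  0.204] gap 0.0287 39.6
```

play_rows:
  moves:
    - [[0,0,0],[0,0,0],0]
    - [[0,0,0],[0,0,0],0]

```text
time: 14.22
position: [0.5588, 0.0358, 0.0867]
orientation: [2.344, 2.09, 0.003]
contact_force: [0.6, 3.7, 6.6]
finger_gap: 0.0288
grip_force: 39.6
```

```bash
python3 -c "from st import *"
```

```text
14.22 [0.5588 0.0358 0.0867] yaw 83.44 q6 -0.022 F [0.6 3.7 6.6] T [0.617 0.061 0.042] gap 0.0288 39.6
```

```bash
python3 - <<'E'
from h import *
T=[]
for i in range(8):
    r.snapshot("top"); o=r.get_obs(); T.append([*o["ft_torque"],*o["contact_force"]])
T=np.array(T); print(T[:,2].round(3),T.mean(0).round(3))
E
```

```text
[-0.017  0.03   0.036  0.025  0.026  0.005  0.057 -0.004] [ 6.340e-01  6.200e-02  2.000e-02 -1.000e-03  3.966e+00  7.171e+00]
```

play_rows:
  moves:
    - [[0,0,0.02],[0,0,5],0]

```text
time: 14.7
position: [0.5589, 0.0358, 0.0866]
orientation: [2.432, 1.987, 0.004]
contact_force: [0.5, 3.6, 8.5]
finger_gap: 0.0289
grip_force: 39.6
```

```bash
cat > avg.py <<'E'
import st
from h import *
T=[]
for i in range(10):
    r.snapshot("top"); o=r.get_obs(); T.append([*o["ft_torque"],*o["contact_force"]])
T=np.array(T); print(T[:,2].round(3),T.mean(0).round(3))
E
python3 avg.py
```

```text
14.7 [0.5589 0.0358 0.0866] yaw 78.5 q6 0.064 F [0.5 3.6 8.5] T [0.652 0.027 0.198] gap 0.0289 39.6
[-0.017  0.044  0.087  0.016  0.057  0.108  0.08   0.083  0.066  0.091] [0.644 0.043 0.061 0.068 3.622 7.136]
```

Held torque now averages ≈0.065 N m, right on target. Release and retreat.

play_rows:
  moves:
    - [[0,0,0],[0,0,0],0.6]
    - [[0,0,0],[0,0,0],0.6]
    - [[0,0,0],[0,0,0],0.6]
    - [[0,0,0],[0,0,0],0.6]

```text
time: 15.53
position: [0.5576, 0.035, 0.0851]
orientation: [-2.434, -1.986, 0.001]
contact_force: [-0.1, 0.6, -0.3]
finger_gap: 0.0515
grip_force: 0.0
```

play_rows:
  moves:
    - [[0,0,-1.5],[0,0,0],0.6]
    - [[0,0,-3],[0,0,0],0.6]
    - [[0,0,-4],[0,0,0],0.6]
    - [[0,0,-4],[0,0,0],0.6]
    - [[0,0,0],[0,0,0],0.6]

```text
time: 15.95
position: [0.5621, 0.0345, 0.2188]
orientation: [2.426, 1.98, 0.015]
contact_force: [1.7, -0.3, 0.9]
finger_gap: 0.0512
grip_force: 0.0
```

```bash
python3 - <<'E'
from st import *
s=r.snapshot("wrist"); save(s,"w5.png")
E
```

```text
15.95 [0.5621 0.0345 0.2188] yaw 78.44 q6 0.065 F [ 1.7 -0.3  0.9] T [ 0.028 -0.048  0.005] gap 0.0512 0.0
```

View pics/w5.png

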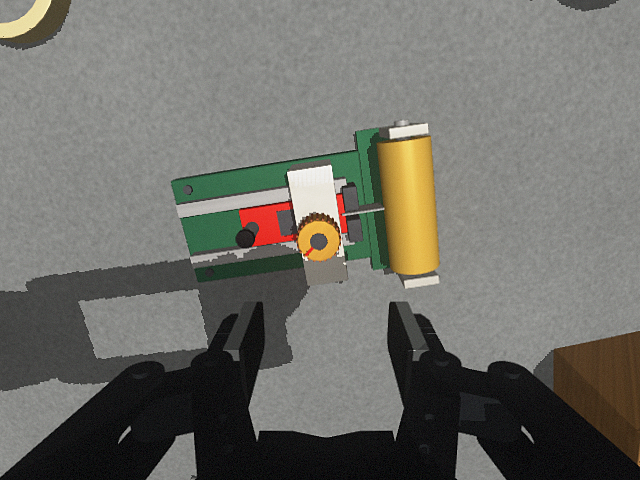

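The cartridge's red end meets the back stop at about (345,220), and the post cap is at (245,238). The head mark at about (308,253) shows roughly 146° of clockwise turn. That matches the turn I applied minus a small spring-back.

```bash
python3 -c "
from h import *
print(r.hand_in())"
```

```text
the job is handed in; nothing more can be done
None
```

The red cartridge is home against the back stop and the thumbscrew is seated on it: holding torque averaged about 0.065 N m before I let go. The gripper is clear of everything, and the job was handed in at about 16 s; the hand-in returned no verdict.

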